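Load the leak-test pot, put its lid on and clamp it

TASK

Take the white ball from the parts tray, lower it into the steel test pot and set it down gently on the bottom (do not let it drop in). Then put the large lid on the pot, sitting flat on the rim, and finally swing the clamp bar down until its foot rests on the lid's knob and stays there. Leave the other things on the bench and in the tray where they are.

Things in the scene. Friction and masses are not known exactly. Their poses are not given: they have to be found in the camera images.
- fixture: leak-test fixture, fixed: green base plate (150 x 200 x 10 mm), open round steel pot, hinged clamp. Origin on the bench under the pot's axis, z up, +y from the pot's axis to the clamp hinge. Pot 128 mm across outside, 120 mm inside, rim 78 mm above the bench, 62 mm deep inside. Two green hinge cheeks (40 mm apart over their outsides along x) stand at y 85 to 111 mm, up to 140 mm above the bench
- pot_floor (a point): centre of the pot's inner floor, 16 mm above the bench; axes as the fixture's
- pot_rim (a point): centre of the pot's mouth, at rim height, 78 mm above the bench; axes as the fixture's
- clamp_hinge (a point): centre of the clamp's hinge pin, 96 mm along the fixture's +y from the pot's axis and 130 mm above the bench; the pin lies along the fixture's x
- clamp (a joint): clamp bar's angle, rad: 0 = level across the pot (pointing along the fixture's -y), foot just resting on the knob of a seated lid; grows as it is raised, pi/2 upright; stops at -0.08 and 1.95. It starts open, leaning back a little past upright. Hinge friction: about 2 N at the grip moves it; it stays put above about 1.1 rad and falls by its weight below about 0.9
- clamp_grip (a point): point on the axis of the bar's round black hand grip (18 mm across, 55 mm long, free end 26 mm beyond this point), 186 mm from the hinge pin. The steel bar is 18 mm wide along the pin, 12 mm thick; its rubber foot (20 mm across) is 96 mm from the pin, its sole 10 mm off the bar's axis
- ball_center (a point): centre of the white moulded plastic ball, 40 mm across, about 30 to 55 g, lying in one of the tray's three nests, its centre about 27 mm above the bench
- tray: grey parts tray, fixed, 220 mm (its x) by 75 mm (its y), 12 mm thick, with three square nests 26 mm wide in a row along x, 72 mm apart, the middle one at its centre; origin at the centre of its underside. It may be left or right of the fixture; ball, spool and cone sit on the nests in any order
- lid: the large lid for the pot, loose, upright on the bench: aluminium disc 136 mm across, 10 mm thick; under it a spigot 112 mm across, 8 mm tall, which enters the pot's mouth; on top a black round knob 28 mm across, 32 mm tall. Origin at the centre of the spigot's underside, z up; disc top 18 mm and knob top 50 mm above it. About 0.34 to 0.46 kg
- lid_seat (a point): centre of the large lid's seating face (underside of the disc), 8 mm above the lid's origin; coincides with the pot's mouth centre when seated, give or take 4 mm sideways
- lid_knob (a point): point on the axis of the large lid's knob, 40 mm above the lid's origin and 22 mm above the disc's top: a good height to grip
- bobbin: bystander in the tray: white spool, 38 mm across its two flanges, 32 mm tall, standing upright; origin at the centre of its underside
- cone: bystander in the tray: white blunt cone, 40 mm across the foot, 40 mm tall; origin at the centre of its underside
- small_lid: bystander: a lid of the same make but only 68 mm across, with a 20 mm knob; too small for the pot; origin at the centre of its underside, 40 mm tall overall
- jar: bystander: white jar with steel cap, 56 mm across, 60 mm tall; origin at the centre of its underside
- screwdriver: bystander: screwdriver lying on the bench; origin under its middle
- wrench: bystander: wrench lying on the bench; origin under its middle
- bottle: bystander: clear bottle with black cap, 56 mm across, 130 mm tall; origin at the centre of its underside
There are look-alikes about, which are no part of the job. What is shaped like the lid but brown or pink is not meant.

How it is judged:
By the outcome, as a careful person would: the job done as asked, in the order asked, and still so for the second after the job is handed in, with the robot touching nothing.
It also fails if it takes over 72 s, if anything falls off the work surface, if the arm or the gripper's body presses on something with over 40 N, if the wrist force passes 120 N, or if a joint passes its speed limit or range.

ROBOT

A 6-joint arm with a two-finger parallel gripper is mounted at the origin on the work surface. World frame = base frame: x ahead of the robot, y to its left, z up, the work surface at z = 0. Lengths are in m, angles in rad, forces in N, time in s.
With the tool pointing down it reaches from about 0.275 to 0.975 m from the base axis. Payload 8.4 kg.
Tool frame: the origin (TCP) lies at the very end of the fingers, on their centre line; the grasp point (between the pads) lies 19 mm behind it; z points along the fingers, x is the direction in which the jaws open and shut, and the axes are right-handed (so a half turn about z gives the same grasp; the last joint's range is limited). The gripper opens to 92 mm and grips with 3 to 60 N. Pads are 20 mm wide; open, the fingers measure 128 mm over their backs; the gripper's body (75 mm by 189 mm) begins 69 mm behind the grasp point.
Start: joints at [-1.322, 0.353, 1.633, -0, 1.155, -0.002], TCP at [0.155, -0.605, 0.215] pointing down, gripper open.
Joint ranges: [-2.63, 2.63], [-0.92, 2.1], [0.06, 2.66], [-1.3, 4.44], [0, 2.69], [-3.02, 3.02]. Speed limits (rad/s): [2.22, 2.22, 2.79, 3.14, 3.14, 3.14].

INTERFACE

Orientations are given as [roll, pitch, yaw] about the fixed x, y, z axes, in that order (R = Rz(yaw) Ry(pitch) Rx(roll)).
In Python, from bench import bot gives the robot as it stands. The module is installed in compiled form; this text tells all that it offers.
- The arm moves only by the shell command python3 -m inch 'ROWS' [FORCE]. ROWS is JSON, one flat list of numbers, 5 for each row, row after row: the gripper command: -1 is shut, 1 is fully open, values between are in proportion, then the shift along the tool's x, y, z normalised to -1 to 1, where 1 is 0.05 m, then the turn about the tool's z normalised to -1 to 1, where 1 is 30 degrees. In form: [claw, x, y, z, turn, claw, x, y, z, turn, ...]. A call has 1 to 10 rows; each row shifts and turns the commanded pose from where the row before left it, along the tool's axes as they then stand; what a row does not reach is not made up. A row lasts 1/8 s, in which the tool goes at most 62.5 mm and 10.7 degrees, less where a joint would pass 70% of its speed; a pose out of reach is approached as far as the arm can. A call with a number of a shift or a turn outside -1 to 1 is refused whole. A call with a gripper value outside its range is refused whole. The fingers move at their own pace and stop on an object; FORCE is the grip in N (left out, the last holds). Time passes only in rows, so rows that do not move let the fingers close. It gives the time, the measured TCP pose, the force and the opening at its end, in the units of the state.
- bot.state(): the state, without advancing time (a new reading comes with each control period).
- bot.camera(name): name is "scene" or "top"; returns a dict with "frame" (420x560x3 uint8, red, green, blue), "range_z" (420x560 float32, m along the optical axis (not along the pixel's ray), 0 where there is no reading), "fx", "fy", "cx", "cy" (pixels), "rvec" (rotation vector, rad) and "tvec" (3), from world to camera coordinates, as OpenCV has them. Camera axes: x right, y down, z forward; pixel columns grow to the right and rows downward; lengths in m; the calibration is good to about 2 mm. A picture is of the moment at which its call begins.
- bot.finish_job(): hands the job in, once; it reports no verdict.
The state is a dict: "time_s": time; "joint_positions": joint angles; "qvel": joint speeds; "effort": joint torques, N m; "tcp_pos": TCP position; "ee_rot": TCP orientation; "ft_force": force on the tool from outside, world axes, zero at the start; "wrist_torque": the same for the moment, N m; "gripper_width": finger opening in m.
Only numpy, scipy, OpenCV 4.12 (cv2) and the standard library are available. Lean on these libraries where they do the work, as an engineer would, in place of code of your own. Each camera call takes 0.05 s, during which the arm holds its last target.

## Working session

There is one attempt and no reset: what is moved stays moved. The work goes in short steps, Python scripts to look and compute and a shell command to move; the robot and the scene stay as the last step left them, time stands still between calls to the robot, and variables do not carry over. Pictures are saved under pics/ and viewed, and the job is handed in when it is done.

```bash
mkdir -p pics; cat > h.py <<'E'
import numpy as np, cv2
from bench import bot
def cam(n):
    c=bot.camera(n); R=cv2.Rodrigues(np.array(c['rvec'],float))[0]; t=np.array(c['tvec'],float).reshape(3)
    z=c['range_z']; v,u=np.mgrid[0:z.shape[0],0:z.shape[1]]
    P=np.stack([(u-c['cx'])/c['fx']*z,(v-c['cy'])/c['fy']*z,z],-1)
    W=(P-t)@R; W[z<=0]=np.nan
    return c['frame'],W,c,R,t
def save(n,im,s=1):
    if s!=1: im=cv2.resize(im,None,fx=s,fy=s,interpolation=cv2.INTER_CUBIC)
    cv2.imwrite('pics/'+n,im[:,:,::-1])
E
python3 - <<'E'
from h import *
for n in('scene','top'):
    f,W,c,R,t=cam(n); save(n+'1.png',f,1.4); np.savez(n+'1.npz',f=f,W=W,R=R,t=t,k=[c['fx'],c['fy'],c['cx'],c['cy']])
    print(n,-R.T@t,R[2])
print(bot.state())
E
```

```text
scene [ 1.07821191 -0.44359316  0.63702074] [-0.60336784  0.56518509 -0.56259494]
top [0.40910054 0.06890991 1.37074199] [ 0.06411043 -0.00305693 -0.99793813]
{'time_s': 0.1, 'joint_positions': array([-1.32239192e+00,  3.53557324e-01,  1.63404530e+00, -3.26379740e-05,
        1.15520015e+00, -2.41301415e-03]), 'qvel': array([ 8.45386262e-05, -1.81117612e-03, -2.48543599e-03, -1.34037310e-03,
       -4.10469792e-04, -1.08740869e-03]), 'effort': array([-8.53750098e-04, -5.94902909e+01, -3.34930730e+01,  6.98638684e-02,
        1.83961296e-02, -1.73494482e-05]), 'tcp_pos': array([ 0.15499653, -0.60502404,  0.21395842]), 'ee_rot': array([ 3.14156573e+00,  1.21019096e-03, -1.31996573e+00]), 'ft_force': array([ 0.61177929, -1.18084431,  0.02408679]), 'wrist_torque': array([ 0.07257656, -0.00897688,  0.03377902]), 'gripper_width': 0.09161477737192222}
```

View pics/scene1.png

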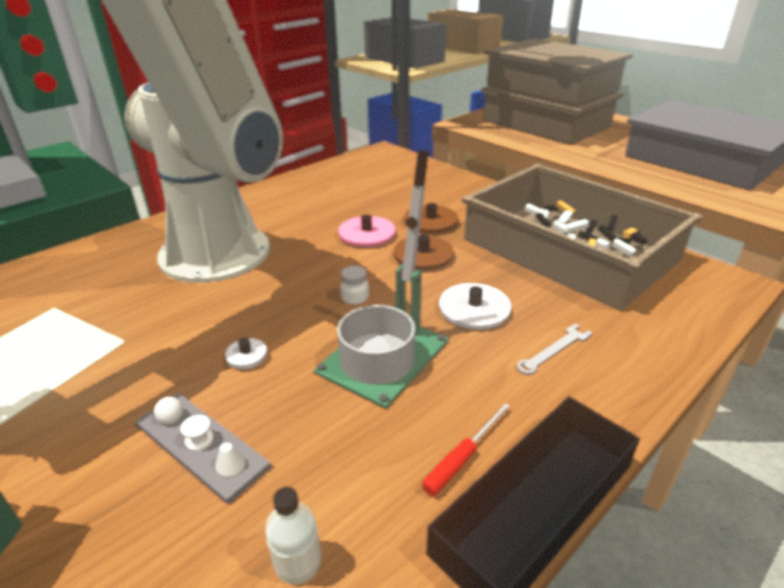

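View pics/top1.png

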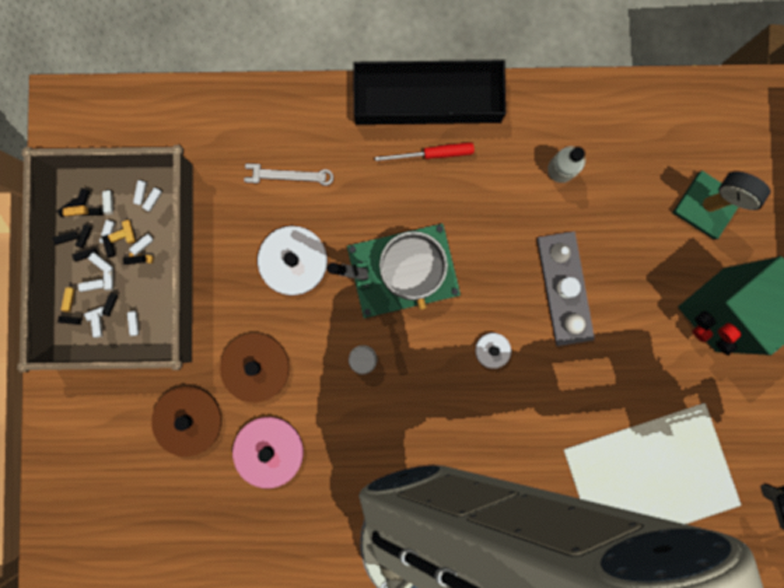

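The candidates in the 784-px top picture:
- White round objects in the tray: (574,324), (568,287) and (561,252). In the scene view, the one at (168,410) is a sphere, (197,432) is the spool and (230,458) is the cone. The ball should therefore be (574,324) in the top view.
- Lid-shaped objects: the silver one at (292,260) is the large lid. Brown (255,367), brown (186,420) and pink (267,452) are excluded. (493,350) is the small lid.

I'll confirm with crops and measure.

```bash
python3 - <<'E'
from h import *
T=np.load('top1.npz');S=np.load('scene1.npz')
a=cv2.resize(S['f'][270:360,90:200],(440,360),interpolation=cv2.INTER_CUBIC)
b=cv2.resize(T['f'][150:240,170:280],(440,360),interpolation=cv2.INTER_CUBIC)
b2=cv2.resize(T['f'][155:255,370:440],(252,360),interpolation=cv2.INTER_CUBIC)
a=cv2.resize(a,(330,270));b=cv2.resize(b,(330,270));b2=cv2.resize(b2,(189,270))
c=cv2.resize(S['f'][90:240,210:370],(330,309),interpolation=cv2.INTER_CUBIC)
top=np.hstack([a,b]); bot_=np.hstack([c,np.zeros((309,330,3),np.uint8)]); bot_[:270,330:519]=b2
save('crop1.png',np.vstack([top,bot_]))
def pts(D,u0,u1,v0,v1): return D['W'][v0:v1,u0:u1].reshape(-1,3)
def circ(P):
    from scipy.optimize import least_squares
    r=least_squares(lambda p:np.hypot(P[:,0]-p[0],P[:,1]-p[1])-p[2],[*P[:,:2].mean(0),.05],loss='soft_l1',f_scale=.002); return r.x
# pot rim
P=pts(T,265,330,155,220);Q=P[(abs(P[:,2]-.078)<.004)];print('rim',len(Q),circ(Q))
P=pts(T,265,330,155,220);Q=P[(abs(P[:,2]-.016)<.005)];print('floor',len(Q),np.nanmedian(Q[:,2]))
# lid
P=pts(T,180,240,155,215);Q=P[(abs(P[:,2]-.018)<.004)];print('liddisc',len(Q),np.median(Q[:,2]),cv2.minEnclosingCircle(Q[:,:2].astype(np.float32)))
Q=P[(P[:,2]>.042)&(P[:,2]<.06)];print('knob',len(Q),Q.mean(0),Q[:,2].max(),cv2.minEnclosingCircle(Q[:,:2].astype(np.float32)))
# ball
from scipy.optimize import least_squares
for nm,D,w in(('top',T,(398,425,218,245)),('scene',S,(108,134,280,306))):
    P=pts(D,*w);Q=P[(P[:,2]>.022)&(P[:,2]<.055)]
    r=least_squares(lambda p:np.linalg.norm(Q-p,axis=1)-.02,[*Q.mean(0)[:2],.027],loss='soft_l1',f_scale=.002).x
    print('ball',nm,len(Q),r,Q[:,2].max())
# plate yaw
P=T['W'].reshape(-1,3);F=T['f'].reshape(-1,3).astype(int)
g=(F[:,1]>F[:,0]+15)&(abs(P[:,2]-.01)<.005)
u=np.arange(len(P))%560; g&=(u<340)&(u>230)
Q=P[g];r=cv2.minAreaRect((Q[:,:2]*1000).astype(np.float32));print('plate',g.sum(),r)
# tray
g=(abs(P[:,2]-.012)<.004)&(u>380)&(u<426);v=np.arange(len(P))//560;g&=(v>160)&(v<250)
print('tray',cv2.minAreaRect((P[g][:,:2]*1000).astype(np.float32)))
# clamp
for nm,D in(('top',T),('scene',S)):
    P=D['W'].reshape(-1,3);g=(P[:,2]>.15)&(P[:,2]<.36)&(abs(P[:,0]-.6)<.15)&(abs(P[:,1]-.2)<.15)
    Q=P[g]
    for z in np.arange(.15,.36,.02):
        k=abs(Q[:,2]-z)<.01
        if k.sum()>2:print(nm,round(z,2),k.sum(),np.median(Q[k],0))
# others
P=T['W'].reshape(-1,3)
g=(P[:,2]>.03)&(u>240)&(u<275)&(v>240)&(v<275);print('jar',P[g].mean(0),P[g][:,2].max())
E
```

```text
rim 205 [0.54052049 0.0176564  0.06161456]
floor 1632 0.014981910069364225
liddisc 1463 0.017604143437072995 ((0.5599431395530701, 0.2563845217227936), 0.0684858113527298)
knob 88 [0.55925059 0.2560564  0.04882209] 0.05539404439332848 ((0.5596638321876526, 0.2563134431838989), 0.01438317634165287)
ball top 169 [ 0.42430597 -0.29988043  0.02658874] 0.0518475231469691
ball scene 306 [ 0.42511179 -0.29913728  0.02562008] 0.04758763251823703
plate 1368 ((536.0466918945312, 33.40631103515625), (147.67222595214844, 197.2484893798828), 12.382038116455078)
tray ((495.7685241699219, -288.8907775878906), (219.7984161376953, 76.9988021850586), 8.527037620544434)
top 0.15 7 [0.51972001 0.11200525 0.15630278]
top 0.17 17 [0.51466178 0.11391613 0.16944335]
top 0.19 13 [0.51738354 0.11787734 0.19172003]
top 0.21 6 [0.50983165 0.11979107 0.20799169]
top 0.23 32 [0.51522801 0.12338061 0.23129814]
top 0.25 18 [0.51284943 0.12921912 0.2493    ]
top 0.27 19 [0.51192896 0.13280839 0.27050406]
top 0.29 17 [0.51063777 0.13612402 0.29089009]
top 0.31 19 [0.51069858 0.13893557 0.31077464]
top 0.33 69 [0.51070669 0.15005673 0.33613963]
top 0.35 5 [0.51437977 0.1500688  0.34079415]
scene 0.15 30 [0.52248643 0.11156447 0.1545113 ]
scene 0.17 70 [0.52297067 0.11480044 0.16937306]
scene 0.19 74 [0.52092867 0.11894393 0.18928955]
scene 0.21 63 [0.52207036 0.12231352 0.20980326]
scene 0.23 86 [0.51969824 0.12425621 0.22991604]
scene 0.25 78 [0.5198948  0.13066949 0.24950874]
scene 0.27 79 [0.5180596  0.134911   0.26994502]
scene 0.29 71 [0.51789105 0.13729722 0.29054307]
scene 0.31 75 [0.5177053  0.14120763 0.31018033]
scene 0.33 78 [0.51584118 0.14550353 0.3301529 ]
jar [0.36167841 0.11736941 0.05669792] 0.06685880114060168
```

View pics/crop1.png

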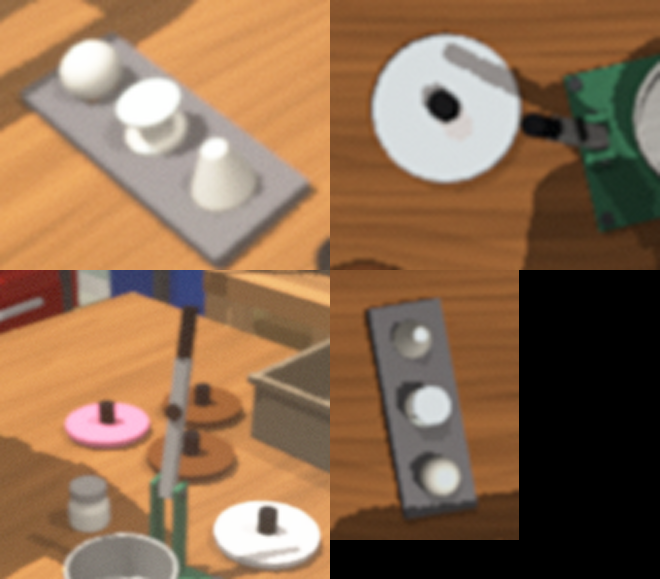

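The crop confirms the ball: it is the sphere at the nest at the tray end nearest the robot, 72 mm from the tray centre. The large lid's disc measures 137 mm across with its top at 18 mm. The fixture's yaw is about 12.4° and the pot is at (0.5405, 0.0177). The clamp bar leans to about 1.76 rad.

```bash
cat >> h.py <<'E'
POT=np.array([.5405,.0177]); FY=np.radians(12.4); FX=np.array([np.cos(FY),np.sin(FY)]); FYv=np.array([-np.sin(FY),np.cos(FY)])
def fx(x,y): return POT+x*FX+y*FYv
def go(x,y,z,yaw=None):
    s=bot.state(); p=s['tcp_pos']; a=s['ee_rot'][2]; d=np.array([x,y,z])-p
    b=a if yaw is None else np.radians(yaw)
    tu=-np.degrees((b-a+np.pi)%(2*np.pi)-np.pi)/30
    print('now',p.round(4),'yaw',np.degrees(a).round(2),'w',round(s['gripper_width'],4),'F',s['ft_force'].round(2),'t',s['time_s'])
    print('turn first %.3f; then x %.3f y %.3f z %.3f units'%(tu,(d[0]*np.cos(b)+d[1]*np.sin(b))/.05,(d[0]*np.sin(b)-d[1]*np.cos(b))/.05,-d[2]/.05))
E
python3 -c "
from h import *
go(.4247,-.2997,.12,-81.5)"
```

```text
now [ 0.155 -0.605  0.214] yaw -75.63 w 0.0916 F [ 0.61 -1.18  0.02] t 0.1
turn first 0.196; then x -5.242 y -6.237 z 1.879 units
```

```bash
python3 -m inch '[1,0,0,0,0.196, 1,-0.65,-0.78,0,0, 1,-0.65,-0.78,0,0, 1,-0.65,-0.78,0,0, 1,-0.65,-0.78,0.2,0, 1,-0.65,-0.78,0.4,0, 1,-0.65,-0.78,0.4,0, 1,-0.65,-0.78,0.4,0, 1,-0.65,-0.78,0.4,0, 1,0,0,0,0]'; python3 -c "
from h import *
go(.4247,-.2997,.016,-81.5)"
```

```text
time_s: 1.35
tcp_pos: [0.426, -0.2993, 0.123]
ee_rot: [3.14, 0.002, -1.419]
ft_force: [-0.1, -0.2, -0.3]
gripper_width: 0.0918
now [ 0.426  -0.2993  0.123 ] yaw -81.29 w 0.0918 F [-0.07 -0.18 -0.31] t 1.35
turn first 0.007; then x 0.005 y 0.027 z 2.139 units
```

```bash
python3 -m inch '[1,0,0.027,0.6,0, 0.6,0,0,0.6,0, 0.4,0,0,0.6,0, 0.3,0,0,0.34,0, 0.3,0,0,0,0, 0.3,0,0,0,0]' 15; python3 -c "
from h import *
go(.4247,-.2997,.016,-81.5)
f,W,*_=cam('scene'); save('b1.png',f[240:400,60:260],4)"
```

```text
time_s: 2.1
tcp_pos: [0.4244, -0.3031, 0.0184]
ee_rot: [-3.141, -0.001, -1.423]
ft_force: [-0.0, 0.0, 0.8]
gripper_width: 0.0598
now [ 0.4244 -0.3031  0.0184] yaw -81.52 w 0.0598 F [-0.02  0.02  0.79] t 2.1
turn first -0.001; then x -0.066 y -0.015 z 0.049 units
```

View pics/b1.png

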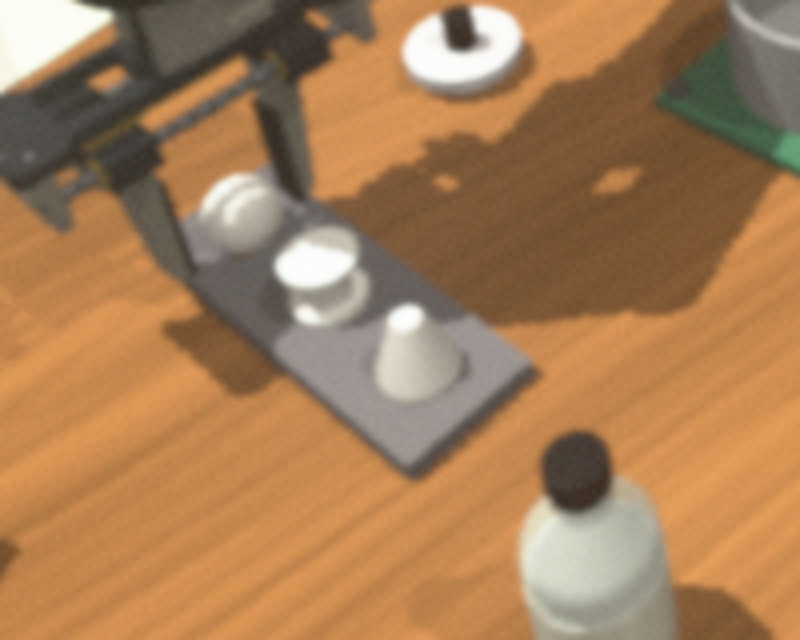

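The fingers straddle the ball (about (240,213) in the crop), clear of the spool, and the gripper body is long along the jaw direction. I'll centre and close.

```bash
python3 -m inch '[0.3,-0.066,-0.015,0.04,0, 0.3,0,0,0,0, -0.3,0,0,0,0, -0.6,0,0,0,0, -1,0,0,0,0, -1,0,0,0,0, -1,0,0,0,0]' 15; python3 -c "
from h import *
go(.4247,-.2997,.016,-81.5)"
```

```text
time_s: 3.02
tcp_pos: [0.4244, -0.2992, 0.0156]
ee_rot: [-3.141, -0.0, -1.423]
ft_force: [-0.2, -0.8, 1.9]
gripper_width: 0.0389
now [ 0.4244 -0.2992  0.0156] yaw -81.51 w 0.0389 F [-0.19 -0.79  1.94] t 3.025
turn first -0.000; then x 0.011 y -0.005 z -0.007 units
```

```bash
python3 -m inch '[-1,0,0,-0.3,0, -1,0,0,-0.7,0, -1,0,0,-0.8,0, -1,0,0,-0.7,0, -1,0,0,-0.5,-0.33, -1,0,0,0,-0.33, -1,0,0,0,-0.33, -1,0,0,0,-0.33, -1,0,0,0,-0.33, -1,0,0,0,-0.33]'; python3 -c "
from h import *
go(.5405,.0177,.17,12.4)"
```

```text
time_s: 4.28
tcp_pos: [0.4241, -0.2989, 0.1665]
ee_rot: [-3.142, -0.0, -0.38]
ft_force: [-0.3, -0.4, 0.1]
gripper_width: 0.0389
now [ 0.4241 -0.2989  0.1665] yaw -21.78 w 0.0389 F [-0.29 -0.43  0.08] t 4.275
turn first -1.139; then x 3.634 y -5.684 z -0.071 units
```

```bash
python3 -m inch '[-1,0,0,0,-0.34, -1,0,0,0,-0.34, -1,0,0,0,-0.34, -1,0,0,0,-0.119]'; python3 -m inch '[-1,0.45,-0.71,0,0, -1,0.45,-0.71,0,0, -1,0.45,-0.71,0,0, -1,0.45,-0.71,0,0, -1,0.45,-0.71,0,0, -1,0.45,-0.71,0,0, -1,0.45,-0.71,0,0, -1,0.45,-0.71,0,0, -1,0,0,0,0]'; python3 -c "
from h import *
go(.5405,.0177,.026,12.4)
f,W,*_=cam('scene'); save('b2.png',f[60:300,140:380],2.5)"
```

```text
time_s: 4.78
tcp_pos: [0.4241, -0.2989, 0.1664]
ee_rot: [3.141, -0.0, 0.214]
ft_force: [0.1, -0.4, -0.7]
gripper_width: 0.0391
time_s: 5.9
tcp_pos: [0.5415, 0.0185, 0.1664]
ee_rot: [-3.141, -0.001, 0.213]
ft_force: [-0.2, 0.4, 1.0]
gripper_width: 0.0393
now [0.5415 0.0185 0.1664] yaw 12.23 w 0.0393 F [-0.21  0.39  1.05] t 5.9
turn first -0.006; then x -0.023 y 0.011 z 2.807 units
```

View pics/b2.png

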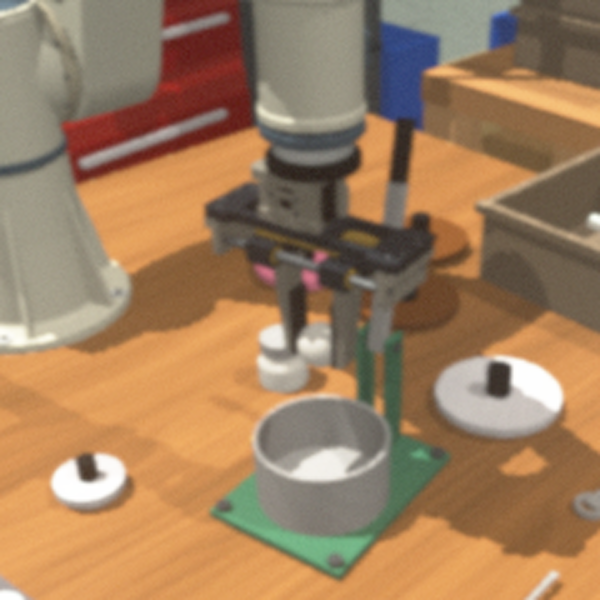

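The ball is held between the fingertips at about (318,343), above the pot mouth. I'm lowering it now, slowly towards the end.

```bash
python3 -m inch '[-1,-0.02,0.01,0.4,0, -1,0,0,0.6,0, -1,0,0,0.6,0, -1,0,0,0.5,0, -1,0,0,0.3,0, -1,0,0,0.2,0, -1,0,0,0.1,0, -1,0,0,0,0]'; python3 -c "
from h import *
go(.5405,.0177,.025,12.4)"
```

```text
time_s: 6.95
tcp_pos: [0.5402, 0.0155, 0.0308]
ee_rot: [3.142, -0.0, 0.21]
ft_force: [-0.0, 0.3, -0.4]
gripper_width: 0.0388
now [0.5402 0.0155 0.0308] yaw 12.06 w 0.0388 F [-0.05  0.31 -0.37] t 6.95
turn first -0.011; then x 0.016 y -0.042 z 0.116 units
```

```bash
for i in 1; do python3 -m inch '[-1,0,0,0.05,0, -1,0,0,0,0]'; python3 -m inch '[-1,0,0,0.03,0, -1,0,0,0,0]'; python3 -m inch '[-1,0,0,0.02,0, -1,0,0,0,0]';  python3 -m inch '[-1,0,0,0.02,0, -1,0,0,0,0]'; done
```

```text
time_s: 7.2
tcp_pos: [0.5402, 0.0156, 0.0283]
ee_rot: [3.142, -0.0, 0.211]
ft_force: [0.7, 0.4, -1.2]
gripper_width: 0.0388
time_s: 7.45
tcp_pos: [0.54, 0.0156, 0.0266]
ee_rot: [-3.142, 0.0, 0.211]
ft_force: [-0.3, 0.3, -0.2]
gripper_width: 0.039
time_s: 7.7
tcp_pos: [0.54, 0.0156, 0.0255]
ee_rot: [-3.142, 0.0, 0.21]
ft_force: [1.5, -0.0, -0.3]
gripper_width: 0.039
time_s: 7.95
tcp_pos: [0.5401, 0.0156, 0.0247]
ee_rot: [3.142, -0.0, 0.21]
ft_force: [0.3, 0.5, 2.6]
gripper_width: 0.0387
```

```bash
python3 -m inch '[-1,0,0,0.015,0, -1,0,0,0,0]'; python3 -m inch '[-1,0,0,0,0]'
```

```text
time_s: 8.2
tcp_pos: [0.5402, 0.0156, 0.0244]
ee_rot: [3.142, -0.0, 0.21]
ft_force: [-2.7, -0.3, 9.1]
gripper_width: 0.0391
time_s: 8.32
tcp_pos: [0.5402, 0.0156, 0.0245]
ee_rot: [3.142, -0.0, 0.21]
ft_force: [-3.0, -0.3, 9.8]
gripper_width: 0.0391
```

Contact is clear (about 9 N), so I'll ease off and open partway; the pot is 120 mm inside.

```bash
python3 -m inch '[-1,0,0,-0.01,0, -0.12,0,0,0,0, -0.05,0,0,0,0, 0.05,0,0,0,0, 0.2,0,0,0,0, 0.3,0,0,0,0, 0.3,0,0,0,0]'; python3 -m inch '[0.3,0,0,-0.2,0, 0.3,0,0,-0.4,0, 0.3,0,0,-0.6,0, 0.3,0,0,-0.8,0, 0.3,0,0,-0.8,0]';  python3 -c "
from h import *
f,W,*_=cam('scene'); save('b3.png',f[120:300,200:380],3.3)
p=fx(.0,.33)
go(*fx(-.16,0),.2,12.4)
go(*fx(-.16,.24),.2,12.4)
go(.5595,.2563,.2,12.4)"
```

```text
time_s: 9.2
tcp_pos: [0.5401, 0.0156, 0.0243]
ee_rot: [-3.142, -0.0, 0.211]
ft_force: [-0.2, -0.5, 0.1]
gripper_width: 0.0598
time_s: 9.82
tcp_pos: [0.5399, 0.0156, 0.1662]
ee_rot: [3.142, -0.0, 0.21]
ft_force: [1.0, -0.3, 0.1]
gripper_width: 0.0596
now [0.5427 0.0157 0.1713] yaw 12.06 w 0.0601 F [ 3.01 -0.34  4.19] t 9.875
turn first -0.011; then x -3.235 y -0.049 z -0.574 units
now [0.5427 0.0157 0.1713] yaw 12.06 w 0.0601 F [ 3.01 -0.34  4.19] t 9.875
turn first -0.011; then x -3.235 y -4.849 z -0.574 units
now [0.5427 0.0157 0.1713] yaw 12.06 w 0.0601 F [ 3.01 -0.34  4.19] t 9.875
turn first -0.011; then x 1.361 y -4.628 z -0.574 units
```

View pics/b3.png

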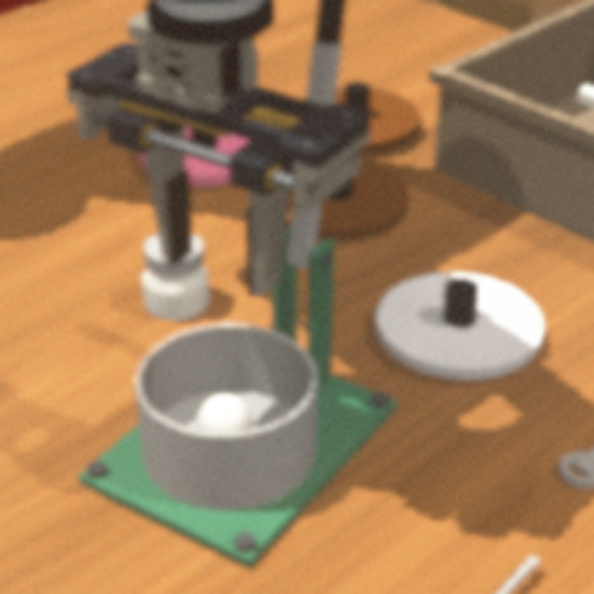

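The ball rests near the middle of the pot floor, at (222,413) in the crop. Next is the lid, going round the near side of the clamp bar.

```bash
python3 -m inch '[1,-0.8,0,-0.4,0, 1,-0.8,0,-0.4,0, 1,-0.8,0,-0.4,0, 1,-0.83,0,-0.2,0, 1,0,-0.8,0,0, 1,0,-0.8,0,0, 1,0,-0.8,0,0, 1,0,-0.8,0,0, 1,0,-0.8,0,0, 1,0,-0.85,0,0]'; python3 -m inch '[1,0.8,0,0,0, 1,0.8,0,0,0, 1,0.8,0,0,0, 1,0.8,0,0,0, 1,0.7,0,0,0, 1,0.7,0.22,0,0, 1,0,0,0,0]'; python3 -c "
from h import *
f,W,*_=cam('scene'); save('b4.png',f,1.4)
f,W,*_=cam('top'); save('b5.png',f,1.4)
go(.5595,.2563,.023,12.4)"
```

```text
time_s: 11.12
tcp_pos: [0.331, 0.2202, 0.235]
ee_rot: [-3.141, -0.001, 0.21]
ft_force: [0.3, -0.3, -1.0]
gripper_width: 0.0917
time_s: 12.0
tcp_pos: [0.5604, 0.256, 0.2344]
ee_rot: [3.142, -0.001, 0.209]
ft_force: [-0.8, 0.7, -0.8]
gripper_width: 0.092
now [0.5581 0.256  0.2343] yaw 12.03 w 0.0917 F [-0.52 -0.44 -0.62] t 12.1
turn first -0.012; then x 0.028 y 0.000 z 4.225 units
```

View pics/b4.png

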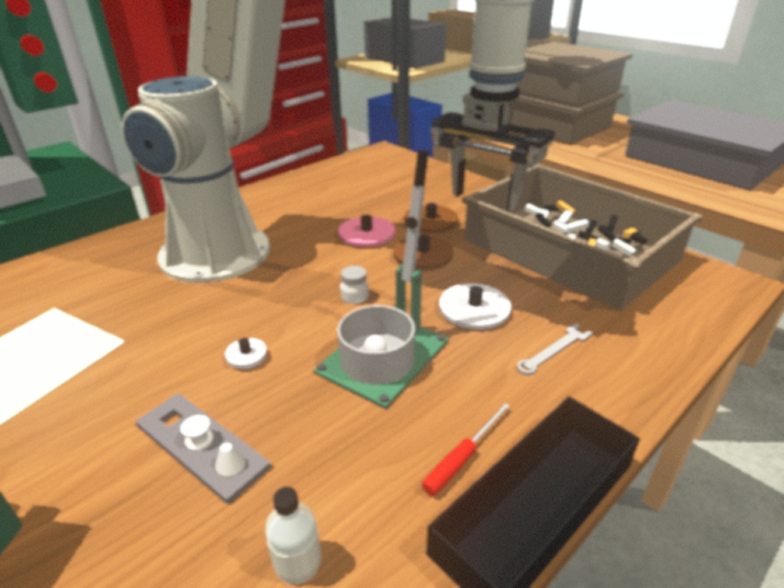

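View pics/b5.png

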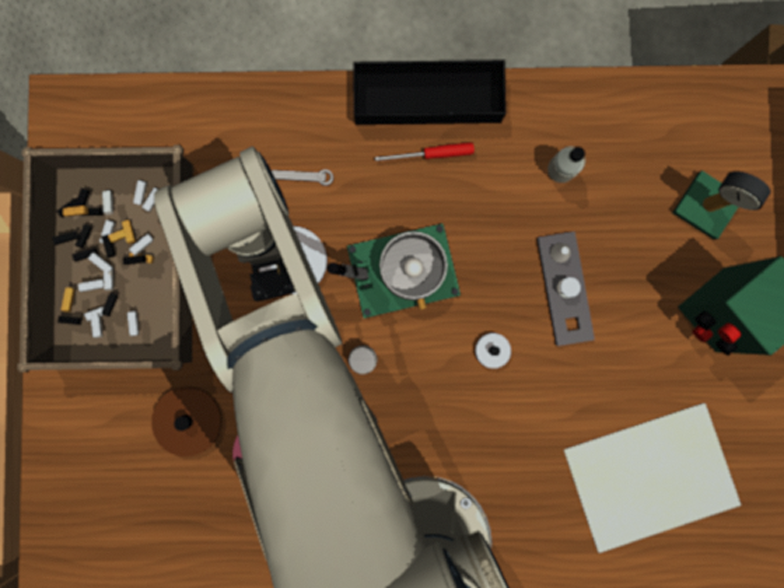

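The ball is in the pot and its nest is empty; the hand stands above the lid. Before going down I'll check the arm's clearance to the clamp tip.

```bash
python3 -c "
from h import *
f,W,*_=cam('top')
P=W.reshape(-1,3)
for n,WW in (('top',W),('scene',cam('scene')[1])):
    P=WW.reshape(-1,3)
    g=(P[:,2]>.36)&(P[:,0]>.4)&(P[:,0]<.62)&(P[:,1]<.32)&(P[:,1]>.05)
    Q=P[g]
    for z in np.arange(.36,.8,.04):
        k=(Q[:,2]>=z)&(Q[:,2]<z+.04)
        if k.sum()>3:print(n,round(z,2),k.sum(),Q[k].min(0).round(3),Q[k].max(0).round(3), 'near bar tip:',np.hypot(Q[k][:,0]-.511,Q[k][:,1]-.15).min().round(3))
"
```

```text
top 0.36 610 [0.462 0.206 0.36 ] [0.528 0.27  0.4  ] near bar tip: 0.063
top 0.4 138 [0.513 0.22  0.402] [0.537 0.279 0.44 ] near bar tip: 0.072
top 0.44 147 [0.517 0.22  0.44 ] [0.544 0.282 0.48 ] near bar tip: 0.075
top 0.48 137 [0.519 0.219 0.48 ] [0.546 0.267 0.52 ] near bar tip: 0.076
top 0.52 114 [0.517 0.22  0.521] [0.541 0.26  0.554] near bar tip: 0.074
top 0.56 314 [0.428 0.149 0.562] [0.62  0.315 0.6  ] near bar tip: 0.015
top 0.6 4032 [0.409 0.12  0.6  ] [0.62 0.32 0.64] near bar tip: 0.015
top 0.64 2060 [0.4   0.117 0.64 ] [0.592 0.315 0.68 ] near bar tip: 0.015
top 0.68 2953 [0.4  0.12 0.68] [0.499 0.271 0.72 ] near bar tip: 0.019
top 0.72 167 [0.4   0.149 0.72 ] [0.418 0.206 0.724] near bar tip: 0.097
scene 0.36 850 [0.463 0.207 0.36 ] [0.62  0.302 0.399] near bar tip: 0.062
scene 0.4 603 [0.522 0.215 0.401] [0.599 0.288 0.44 ] near bar tip: 0.07
scene 0.44 811 [0.528 0.214 0.44 ] [0.599 0.286 0.48 ] near bar tip: 0.075
scene 0.48 859 [0.528 0.215 0.48 ] [0.598 0.308 0.52 ] near bar tip: 0.076
scene 0.52 561 [0.531 0.197 0.52 ] [0.6   0.275 0.547] near bar tip: 0.075
```

The fork of the wrist passes over the clamp tip. I'll go down only 100 mm, where the underside should still be above 0.43 m, and measure it there.

```bash
python3 -m inch '[1,0,0,0.7,-0.01, 1,0,0,0.7,0, 1,0,0,0.6,0]'; python3 -c "
from h import *
print(bot.state()['joint_positions'],bot.state()['tcp_pos'])
d=np.array([.909,.416]);e=np.array([-.416,.909])
for n in ('scene','top'):
  f,W,*_=cam(n); save('b6%s.png'%n,f[:210,200:480] if n=='scene' else f[80:300,80:360],2.8)
  P=W.reshape(-1,3);g=(P[:,2]>.345)&(P[:,0]>.3)&(P[:,0]<.75)&(P[:,1]<.42)&(P[:,1]>.05);P=P[g]
  s=P[:,:2]@d;l=P[:,:2]@e
  for s0 in np.arange(.45,.74,.02):
    k=abs(s-s0)<.01
    if k.sum()>3:
      for a,b in((-.12,-.05),(-.05,.05)):
        m=k&(l>a)&(l<b)
        if m.sum()>3: print(n,'s',round(s0,2),'l',l[m].min().round(3),l[m].max().round(3),'z',P[m][:,2].min().round(3),P[m][:,2].max().round(3))
"
```

```text
time_s: 12.58
tcp_pos: [0.5575, 0.2564, 0.1337]
ee_rot: [-3.142, 0.0, 0.216]
ft_force: [0.9, 0.1, 0.5]
gripper_width: 0.0918
[4.28520849e-01 4.20687414e-01 1.72927346e+00 1.09549977e-04
 9.91817455e-01 2.12145212e-01] [0.55749093 0.25636502 0.13366593]
scene s 0.47 l -0.063 -0.057 z 0.528 0.542
scene s 0.49 l -0.063 -0.056 z 0.514 0.542
scene s 0.51 l -0.063 -0.056 z 0.501 0.543
scene s 0.53 l -0.063 -0.054 z 0.487 0.544
scene s 0.55 l -0.063 -0.055 z 0.474 0.545
scene s 0.57 l -0.065 -0.056 z 0.46 0.545
scene s 0.57 l -0.022 -0.006 z 0.345 0.442
scene s 0.59 l -0.068 -0.055 z 0.448 0.546
scene s 0.59 l -0.039 0.045 z 0.345 0.535
scene s 0.61 l -0.069 -0.05 z 0.445 0.546
scene s 0.61 l -0.047 0.048 z 0.346 0.545
scene s 0.63 l -0.069 -0.05 z 0.446 0.544
scene s 0.63 l -0.05 0.05 z 0.345 0.543
scene s 0.65 l -0.068 -0.05 z 0.453 0.53
scene s 0.65 l -0.049 0.049 z 0.345 0.53
scene s 0.67 l -0.06 -0.053 z 0.484 0.498
scene s 0.67 l -0.049 0.05 z 0.484 0.501
top s 0.45 l -0.061 -0.05 z 0.542 0.631
top s 0.45 l -0.05 0.05 z 0.619 0.677
top s 0.47 l -0.061 -0.05 z 0.526 0.629
top s 0.47 l -0.05 0.05 z 0.611 0.657
top s 0.49 l -0.061 -0.05 z 0.518 0.628
top s 0.49 l -0.05 0.05 z 0.608 0.647
top s 0.51 l -0.061 -0.05 z 0.501 0.616
top s 0.51 l -0.05 0.05 z 0.5 0.617
top s 0.53 l -0.061 -0.05 z 0.492 0.605
top s 0.53 l -0.05 0.05 z 0.485 0.604
top s 0.55 l -0.061 -0.05 z 0.479 0.592
top s 0.55 l -0.05 0.05 z 0.472 0.593
top s 0.57 l -0.065 -0.05 z 0.462 0.578
top s 0.57 l -0.05 0.05 z 0.347 0.579
top s 0.59 l -0.066 -0.05 z 0.478 0.566
top s 0.59 l -0.05 0.05 z 0.352 0.566
top s 0.61 l -0.066 -0.05 z 0.471 0.554
top s 0.61 l -0.05 0.05 z 0.521 0.554
top s 0.63 l -0.066 -0.05 z 0.481 0.541
top s 0.63 l -0.05 0.05 z 0.506 0.54
top s 0.65 l -0.065 -0.05 z 0.485 0.528
top s 0.65 l -0.05 0.05 z 0.491 0.527
```

View pics/b6scene.png

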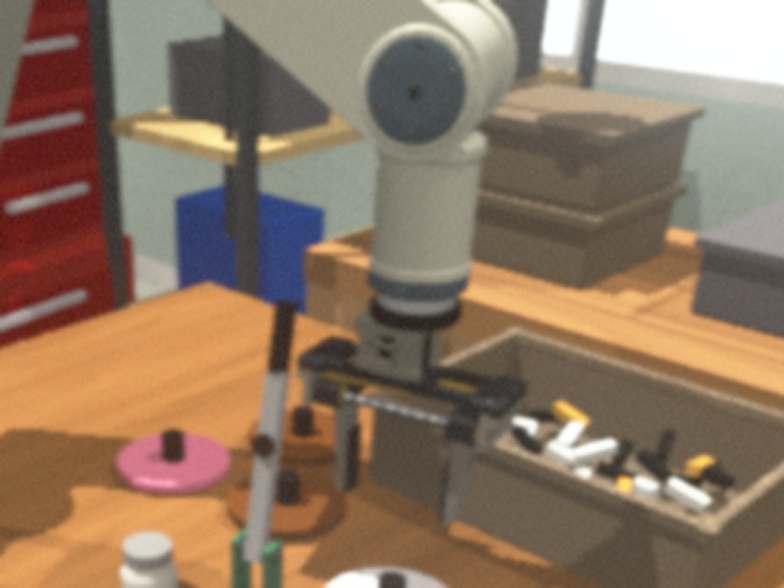

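View pics/b6top.png

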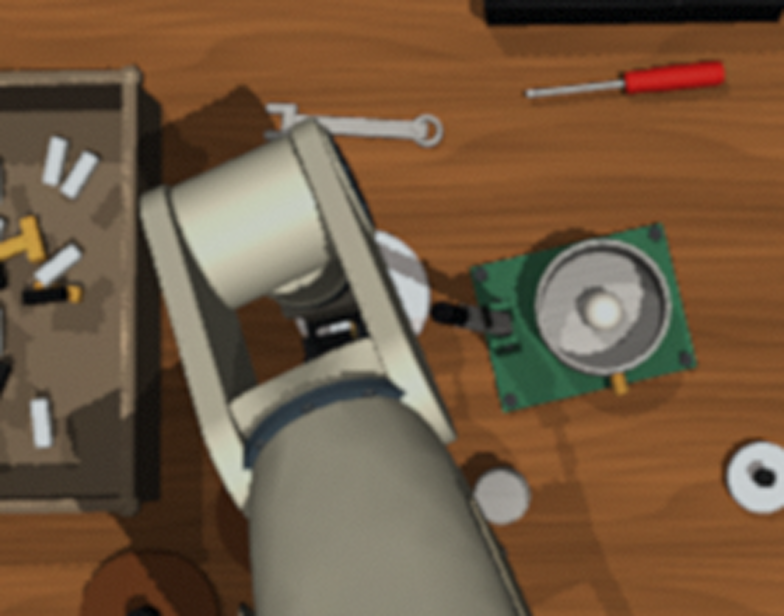

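The fork underside above the clamp tip is at 0.489 m. At the grasp height that becomes about 0.38 m, against a tip height of 0.34 m, and the fork is also laterally clear. I'm descending to the knob.

```bash
python3 -m inch '[1,0.038,0.01,0.6,0, 0.6,0,0,0.6,0, 0.4,0,0,0.6,0, 0.2,0,0,0.3,0, 0,0,0,0.08,0, 0,0,0,0,0, 0,0,0,0,0]' 40; python3 -c "
from h import *
go(.5597,.2563,.023,12.4)"
```

```text
time_s: 13.55
tcp_pos: [0.5613, 0.2565, 0.0265]
ee_rot: [-3.141, -0.002, 0.216]
ft_force: [-0.6, 0.1, -0.4]
gripper_width: 0.0461
now [0.5613 0.2565 0.0265] yaw 12.36 w 0.0461 F [-0.58  0.07 -0.36] t 13.55
turn first -0.001; then x -0.033 y -0.003 z 0.070 units
```

```bash
python3 -m inch '[0,-0.033,0,0.06,0, -0.2,0,0,0,0, -0.5,0,0,0,0, -1,0,0,0,0, -1,0,0,0,0, -1,0,0,0,0]' 40; python3 -c "
from h import *
go(.5597,.2563,.023,12.4)"
```

```text
time_s: 14.3
tcp_pos: [0.5592, 0.2559, 0.0224]
ee_rot: [-3.142, -0.0, 0.216]
ft_force: [0.6, 0.4, 0.5]
gripper_width: 0.0271
now [0.5592 0.2559 0.0224] yaw 12.36 w 0.0271 F [0.63 0.4  0.53] t 14.3
turn first -0.001; then x 0.012 y -0.006 z -0.012 units
```

```bash
python3 -m inch '[-1,0,0,-0.1,0, -1,0,0,-0.3,0, -1,0,0,-0.5,0, -1,0,0,-0.6,0, -1,0,0,-0.6,0, -1,0,0,-0.6,0, -1,0,-0.3,-0.5,0, -1,0,-0.1,-0.3,0, -1,0,0,0,0]';  python3 -c "
from h import *
go(*fx(-.16,.24),.2,12.4)
f,W,*_=cam('scene'); save('b7.png',f[60:300,200:440],2.5)"
```

```text
time_s: 15.42
tcp_pos: [0.5551, 0.2758, 0.1985]
ee_rot: [-3.141, -0.002, 0.216]
ft_force: [0.1, -0.2, -4.9]
gripper_width: 0.0269
now [0.5551 0.2758 0.1985] yaw 12.4 w 0.0269 F [ 0.07 -0.16 -4.93] t 15.425
turn first -0.000; then x -4.593 y 0.178 z -0.029 units
```

View pics/b7.png

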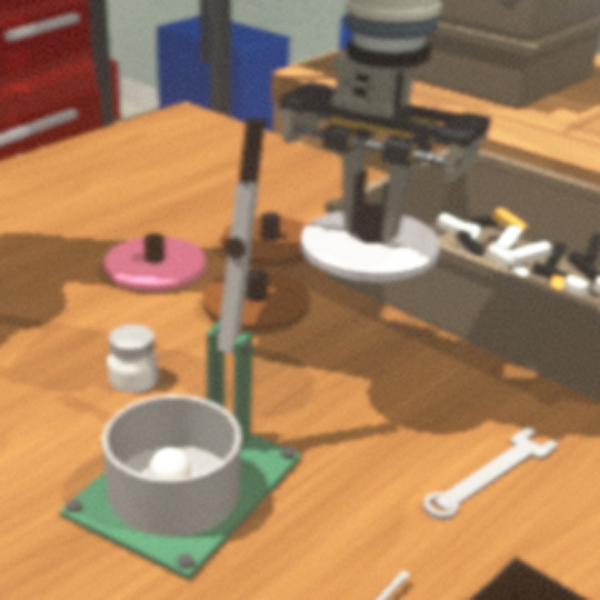

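The lid is held level. I'll carry it round the near side.

```bash
python3 -m inch '[-1,-0.3,0,0,0, -1,-0.6,0,0,0, -1,-0.7,0,0,0, -1,-0.7,0,0,0, -1,-0.7,0,0,0, -1,-0.7,0,0,0, -1,-0.6,0,0,0, -1,-0.3,0,0,0, -1,0,0.3,0,0, -1,0,0.6,0,0]'; python3 -m inch '[-1,0,0.7,0,0, -1,0,0.7,0,0, -1,0,0.7,0,0, -1,0,0.7,0,0, -1,0,0.7,0,0, -1,0,0.4,0,0, -1,0,0.2,0,0, -1,0,0,0,0]'; python3 -c "
from h import *
go(*fx(0,0),.2,12.4)"
```

```text
time_s: 16.73
tcp_pos: [0.3406, 0.1819, 0.1974]
ee_rot: [-3.142, -0.001, 0.218]
ft_force: [0.7, -1.5, -4.1]
gripper_width: 0.0269
time_s: 17.73
tcp_pos: [0.3838, -0.0187, 0.1972]
ee_rot: [-3.142, 0.0, 0.214]
ft_force: [0.3, 0.3, -4.6]
gripper_width: 0.0268
now [ 0.3838 -0.0187  0.1972] yaw 12.28 w 0.0268 F [ 0.33  0.35 -4.56] t 17.725
turn first -0.004; then x 3.217 y -0.037 z -0.056 units
```

```bash
python3 -m inch '[-1,0.3,-0.037,0,0, -1,0.6,0,0,0, -1,0.7,0,0,0, -1,0.7,0,0,0, -1,0.55,0,0,0, -1,0.27,0,0,0, -1,0.1,0,0,0, -1,0,0,0.5,0, -1,0,0,0.5,0, -1,0,0,0,0]'; python3 -c "
from h import *
f,W,c,R,t=cam('scene'); save('b8.png',f[120:290,200:370],3.5)
go(*fx(0,0),.092,12.4)
# disc edge points in held lid
P=W.reshape(-1,3); 
f2,W2,*_=cam('top');save('b8t.png',f2[120:240,220:380],4)
from scipy.optimize import least_squares
zt=bot.state()['tcp_pos'][2]-.0045
for n,W in(('scene',W),('top',W2)):
    P=W.reshape(-1,3);Q=P[(abs(P[:,2]-zt)<.004)&(np.hypot(*(P[:,:2]-POT).T)<.085)]
    print(n,len(Q),cv2.minEnclosingCircle(Q[:,:2].astype(np.float32)) if len(Q) else '', Q.mean(0))
    Q=P[(abs(P[:,2]-.078)<.003)&(np.hypot(*(P[:,:2]-POT).T)<.07)&(np.hypot(*(P[:,:2]-POT).T)>.05)]
    if len(Q)>10: print('rim',len(Q),least_squares(lambda p:np.hypot(*(Q[:,:2]-p).T)-.062,POT,loss='soft_l1',f_scale=.002).x)
"
```

```text
time_s: 18.98
tcp_pos: [0.5383, 0.0182, 0.1459]
ee_rot: [-3.141, 0.004, 0.216]
ft_force: [0.5, 0.1, -3.8]
gripper_width: 0.0272
now [0.5394 0.0182 0.1471] yaw 12.36 w 0.0271 F [ 1.05  0.21 -4.07] t 19.025
turn first -0.001; then x 0.018 y 0.015 z 1.103 units
scene 1020 ((0.5389864444732666, 0.018999574705958366), 0.06937479227781296) [0.54646537 0.00751447 0.14059319]
rim 146 [0.54088971 0.01776815]
top 302 ((0.527779221534729, 0.018876532092690468), 0.06605181843042374) [0.50164714 0.01235227 0.14269207]
```

View pics/b8.png

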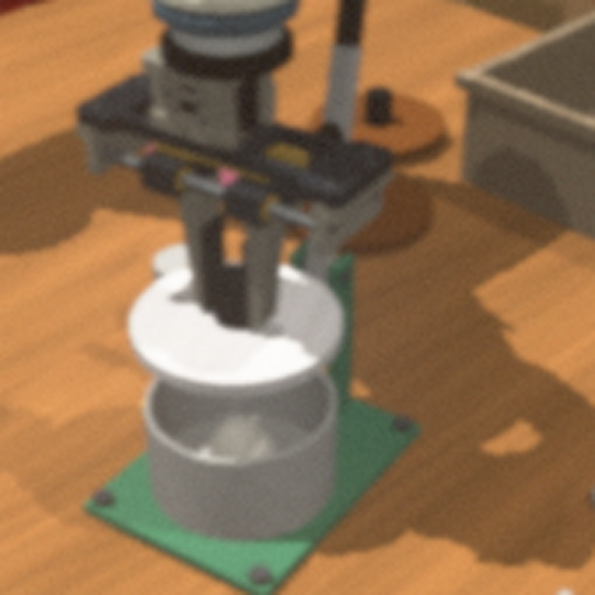

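```bash
python3 -m inch '[-1,0.028,0.033,0.2,0, -1,0,0,0.3,0, -1,0,0,0.2,0, -1,0,0,0.15,0, -1,0,0,0,0]'; python3 -m inch '[-1,0,0,0.1,0, -1,0,0,0,0]';python3 -c "
from h import *
go(*fx(0,0),.0924,12.4)"
```

```text
time_s: 19.7
tcp_pos: [0.5417, 0.0169, 0.1041]
ee_rot: [-3.141, 0.001, 0.216]
ft_force: [0.5, 0.2, -4.4]
gripper_width: 0.0273
time_s: 19.95
tcp_pos: [0.5421, 0.0169, 0.0997]
ee_rot: [-3.142, 0.0, 0.216]
ft_force: [-0.1, -0.2, -4.0]
gripper_width: 0.0269
now [0.5421 0.0169 0.0997] yaw 12.36 w 0.0269 F [-0.12 -0.24 -4.02] t 19.95
turn first -0.001; then x -0.028 y -0.022 z 0.146 units
```

```bash
python3 -m inch '[-1,-0.02,-0.01,0.06,0, -1,0,0,0,0]';python3 -m inch '[-1,0,0,0.04,0, -1,0,0,0,0]';python3 -m inch '[-1,0,0,0.03,0, -1,0,0,0,0]'; python3 -m inch '[-1,0,0,0.02,0, -1,0,0,0,0]'
```

```text
time_s: 20.2
tcp_pos: [0.5408, 0.0172, 0.0967]
ee_rot: [-3.142, 0.0, 0.216]
ft_force: [0.0, 0.0, -4.8]
gripper_width: 0.0272
time_s: 20.45
tcp_pos: [0.541, 0.0172, 0.0947]
ee_rot: [-3.142, 0.0, 0.216]
ft_force: [-0.6, -0.1, -4.0]
gripper_width: 0.027
time_s: 20.7
tcp_pos: [0.541, 0.0172, 0.0932]
ee_rot: [-3.142, 0.0, 0.216]
ft_force: [0.6, -0.5, -3.5]
gripper_width: 0.0269
time_s: 20.95
tcp_pos: [0.5412, 0.0172, 0.0924]
ee_rot: [3.142, -0.0, 0.216]
ft_force: [-1.0, -0.5, -3.5]
gripper_width: 0.0273
```

```bash
python3 -m inch '[-1,0,0,0.015,0, -1,0,0,0,0]'; python3 -m inch '[-1,0,0,0.015,0, -1,0,0,0,0]'
```

```text
time_s: 21.2
tcp_pos: [0.5412, 0.0172, 0.0923]
ee_rot: [3.142, -0.0, 0.216]
ft_force: [-3.4, 1.1, 6.6]
gripper_width: 0.027
time_s: 21.45
tcp_pos: [0.5412, 0.0172, 0.0923]
ee_rot: [3.142, -0.0, 0.216]
ft_force: [-6.4, -0.3, 14.6]
gripper_width: 0.0272
```

The lid seats at the expected height (TCP 0.0923 m against 0.0924 m computed). I'll ease off, release and rise.

```bash
python3 -m inch '[-1,0,0,-0.02,0, -0.3,0,0,0,0, 0,0,0,0,0, 0.3,0,0,0,0, 0.3,0,0,0,0, 0.3,0,0,-0.3,0, 0.3,0,0,-0.6,0, 0.3,0,0,-0.8,0, 0.3,0,0,-0.8,0, 0.3,0,0,0,0]'; python3 -c "
from h import *
f,W,c,R,t=cam('scene'); save('b9.png',f[120:290,200:370],3.5)
P=W.reshape(-1,3);r=np.hypot(*(P[:,:2]-POT).T)
Q=P[(abs(P[:,2]-.088)<.005)&(r<.08)];print(len(Q),cv2.minEnclosingCircle(Q[:,:2].astype(np.float32)))
A=np.c_[Q[:,:2]-POT,np.ones(len(Q))];print('plane',np.linalg.lstsq(A,Q[:,2],rcond=None)[0])
k=P[(P[:,2]>.112)&(P[:,2]<.124)&(r<.03)];print('knob',k.mean(0),k[:,2].max())
# clamp
p=P-np.array([*POT,0]);a=p[:,:2]@FX;b=p[:,:2]@FYv
g=(P[:,2]>.15)&(P[:,2]<.35)&(abs(a)<.025)&(b>.085)&(b<.18)
pf=np.polyfit(P[g][:,2],b[g],1);print('b=',pf,'x',np.median(a[g]),'theta',np.pi/2+np.arctan(pf[0]),'b at .13',np.polyval(pf,.13),'b .31',np.polyval(pf,.31))
go(*fx(0,.0),.2,12.4)
"
```

```text
time_s: 22.7
tcp_pos: [0.5433, 0.0173, 0.221]
ee_rot: [3.14, -0.007, 0.216]
ft_force: [-0.3, -0.6, -0.2]
gripper_width: 0.0593
1560 ((0.5417144298553467, 0.017680766060948372), 0.06955911964178085)
plane [-0.00207586  0.00106805  0.08673365]
knob [0.54282929 0.01618435 0.11786083] 0.12083242970663048
b= [0.19359372 0.06707358] x 0.0038996340862900106 theta 1.7620244796206368 b at .13 0.0922407680027221 b .31 0.12708763715271554
now [0.5421 0.0172 0.219 ] yaw 12.36 w 0.0595 F [-0.03 -0.92 -1.24] t 22.75
turn first -0.001; then x -0.028 y -0.016 z 0.379 units
```

View pics/b9.png

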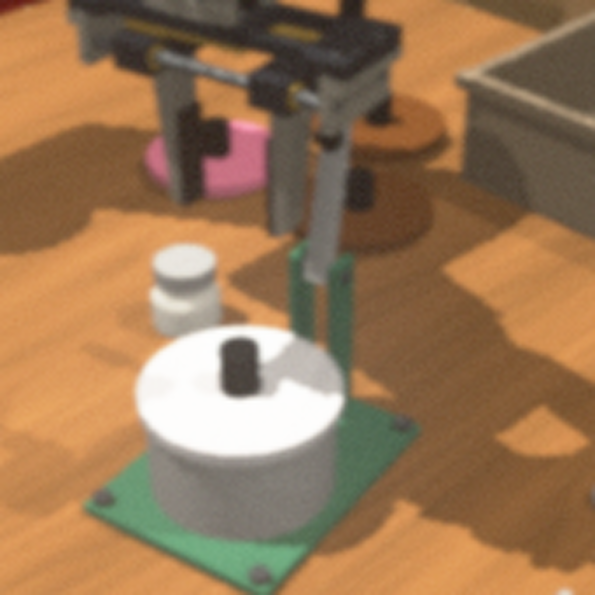

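The lid is flat: tilt is 0.002, the centre is within 1–2 mm of the pot's axis, and the knob top is at about 0.12 m. Next is the clamp at θ≈1.76. Its grip is at fixture y≈0.131 and z≈0.313, so I'll come over it from above.

```bash
python3 -m inch '[0.2,0,0,-0.6,0, 0.2,0,0,-0.8,0, 0.2,0,0,-0.8,0, 0.2,0,0,-0.8,0, 0.2,0,0,-0.6,0, 0.2,0,0,0,0]'; python3 -m inch '[0.2,-0.02,-0.6,0,0, 0.2,0,-0.7,0,0, 0.2,0,-0.7,0,0, 0.2,0,-0.6,0,0, 0.2,0,0,0,0, 0.2,0,0,0,0]';python3 -c "
from h import *
go(*fx(0.00,.1313),.294,12.4)
f,W,c,R,t=cam('scene'); save('c1.png',f[0:240,200:440],2.5)
f,W,c,R,t=cam('top'); save('c1t.png',f[120:260,180:340],4)
"
```

```text
time_s: 23.5
tcp_pos: [0.5417, 0.0172, 0.398]
ee_rot: [3.141, -0.002, 0.216]
ft_force: [-0.4, 0.1, -0.9]
gripper_width: 0.0552
time_s: 24.25
tcp_pos: [0.512, 0.1434, 0.3955]
ee_rot: [3.141, 0.002, 0.216]
ft_force: [-0.2, -0.4, 0.2]
gripper_width: 0.0551
now [0.512  0.1434 0.3955] yaw 12.38 w 0.0551 F [-0.15 -0.44  0.19] t 24.25
turn first -0.001; then x 0.018 y -0.049 z 2.030 units
```

View pics/c1.png

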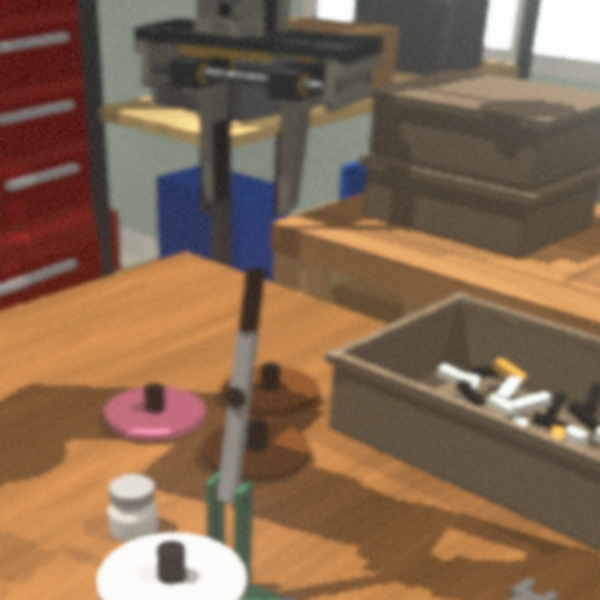

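The handle tip at (255,272) lies midway below the fingers at (215,210) and (290,208). Descending.

```bash
python3 -m inch '[0.2,0.018,-0.049,0.4,0, 0.2,0,0,0.5,0, 0.2,0,0,0.5,0, 0.2,0,0,0.4,0, 0.2,0,0,0.2,0, 0.2,0,0,0,0]' 12;python3 -c "
from h import *
go(*fx(0.00,.1313),.294,12.4)
f,W,c,R,t=cam('scene'); save('c2.png',f[20:180,220:380],3.7)
"
```

```text
time_s: 25.1
tcp_pos: [0.5125, 0.146, 0.2965]
ee_rot: [3.141, 0.001, 0.215]
ft_force: [-1.2, 0.6, 0.1]
gripper_width: 0.0553
now [0.5125 0.146  0.2965] yaw 12.32 w 0.0553 F [-1.18  0.55  0.13] t 25.1
turn first -0.003; then x -0.005 y -0.000 z 0.049 units
```

View pics/c2.png

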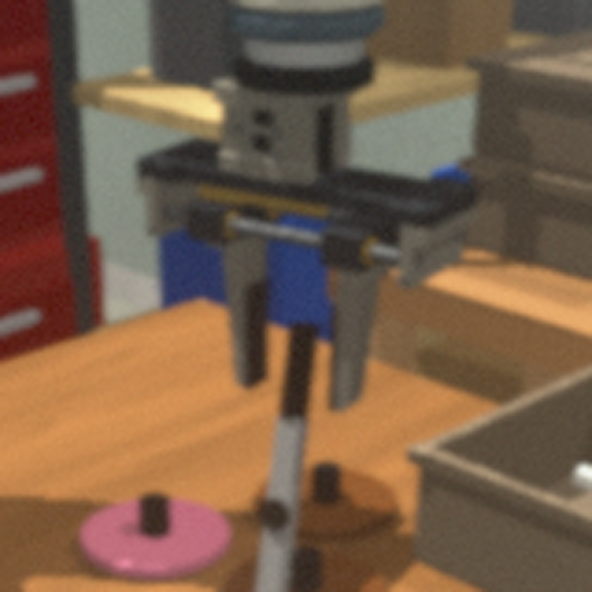

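The handle sits between the fingers, so I'll close gently.

```bash
python3 -m inch '[0.2,0,0,0.04,0, -0.2,0,0,0,0, -0.5,0,0,0,0, -1,0,0,0,0, -1,0,0,0,0, -1,0,0,0,0]' 12;python3 -c "
from h import *
go(*fx(0.00,.1313),.294,12.4)
th0=1.76
for th in np.arange(1.76,-.01,-.11):
  a=(.096-.186*np.cos(th),.130+.186*np.sin(th));
  if th<1.759: print(round(th,3),'y_units %.3f z_units %.3f'%(-(a[0]-o[0])/.05,-(a[1]-o[1])/.05),np.round(a,4), 'tcpz',round(a[1]-.019,4))
  o=a
"
```

```text
time_s: 25.9
tcp_pos: [0.5125, 0.1465, 0.2949]
ee_rot: [-3.142, 0.0, 0.216]
ft_force: [-0.9, 0.4, 1.6]
gripper_width: 0.0179
now [0.5125 0.1465 0.2949] yaw 12.36 w 0.0179 F [-0.89  0.39  1.57] t 25.9
turn first -0.001; then x -0.007 y 0.010 z 0.018 units
1.65 y_units 0.405 z_units -0.055 [0.1107 0.3154] tcpz 0.2964
1.54 y_units 0.409 z_units -0.010 [0.0903 0.3159] tcpz 0.2969
1.43 y_units 0.407 z_units 0.035 [0.0699 0.3142] tcpz 0.2952
1.32 y_units 0.401 z_units 0.080 [0.0498 0.3102] tcpz 0.2912
1.21 y_units 0.390 z_units 0.123 [0.0303 0.304 ] tcpz 0.285
1.1 y_units 0.374 z_units 0.165 [0.0116 0.2958] tcpz 0.2768
0.99 y_units 0.354 z_units 0.205 [-0.0061  0.2855] tcpz 0.2665
0.88 y_units 0.329 z_units 0.243 [-0.0225  0.2734] tcpz 0.2544
0.77 y_units 0.300 z_units 0.278 [-0.0375  0.2595] tcpz 0.2405
0.66 y_units 0.268 z_units 0.309 [-0.0509  0.244 ] tcpz 0.225
0.55 y_units 0.233 z_units 0.336 [-0.0626  0.2272] tcpz 0.2082
0.44 y_units 0.194 z_units 0.360 [-0.0723  0.2092] tcpz 0.1902
0.33 y_units 0.154 z_units 0.379 [-0.08    0.1903] tcpz 0.1713
0.22 y_units 0.111 z_units 0.394 [-0.0855  0.1706] tcpz 0.1516
0.11 y_units 0.067 z_units 0.403 [-0.0889  0.1504] tcpz 0.1314
-0.0 y_units 0.022 z_units 0.408 [-0.09  0.13] tcpz 0.111
```

```bash
python3 -m inch '[-1,0,0.2,-0.03,0, -1,0,0.205,-0.025,0, -1,0,0.205,-0.01,0, -1,0,0.204,0,0, -1,0,0.204,0.015,0, -1,0,0.203,0.02,0, -1,0,0.2,0.037,0, -1,0,0.2,0.043,0, -1,0,0,0,0]';python3 -c "
from h import *
go(*fx(0.00,.0498),.2912,12.4)
f,W,c,R,t=cam('scene'); save('c3.png',f[20:220,200:400],3)
"
```

```text
time_s: 27.02
tcp_pos: [0.5303, 0.0661, 0.2923]
ee_rot: [3.14, -0.0, 0.215]
ft_force: [-1.9, -1.3, 4.8]
gripper_width: 0.0178
now [0.5303 0.0661 0.2923] yaw 12.32 w 0.0178 F [-1.92 -1.29  4.84] t 27.025
turn first -0.003; then x -0.009 y -0.006 z 0.023 units
```

View pics/c3.png

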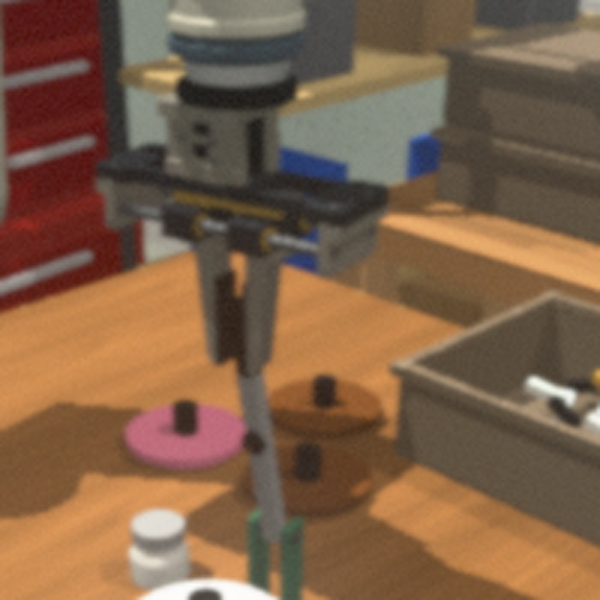

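The bar is following (θ≈1.32). I'll keep going along the arc.

```bash
python3 -m inch '[-1,0,0.196,0.07,0, -1,0,0.194,0.07,0, -1,0,0.188,0.08,0, -1,0,0.186,0.085,0, -1,0,0.178,0.1,0, -1,0,0.176,0.105,0, -1,0,0.166,0.12,0, -1,0,0.163,0.123,0, -1,0,0.153,0.137,0, -1,0,0.147,0.141,0]';python3 -c "
from h import *
go(*fx(0.00,-.0375),.2405,12.4)"

```

```text
time_s: 28.32
tcp_pos: [0.5493, -0.0192, 0.2411]
ee_rot: [3.139, -0.001, 0.216]
ft_force: [-1.4, -4.7, 5.8]
gripper_width: 0.0176
now [ 0.5493 -0.0192  0.2411] yaw 12.38 w 0.0176 F [-1.42 -4.71  5.77] t 28.325
turn first -0.001; then x -0.013 y -0.008 z 0.012 units
```

```bash
python3 -m inch '[-1,0,0.138,0.152,0, -1,0,0.13,0.157,0, -1,0,0.12,0.166,0, -1,0,0.113,0.17,0, -1,0,0.1,0.178,0, -1,0,0.094,0.182,0, -1,0,0.08,0.188,0, -1,0,0.074,0.191,0]'; python3 -m inch '[-1,0,0.058,0.196,0, -1,0,0.053,0.198,0, -1,0,0.035,0.2,0, -1,0,0.032,0.203,0, -1,0,0,0,0]';python3 -c "
from h import *
go(*fx(0.00,-.09),.111,12.4)
f,W,c,R,t=cam('scene'); save('c4.png',f[60:300,180:420],2.5)"

```

```text
time_s: 29.32
tcp_pos: [0.5586, -0.0612, 0.1716]
ee_rot: [3.138, -0.001, 0.216]
ft_force: [-0.5, -8.2, 3.5]
gripper_width: 0.0174
time_s: 29.95
tcp_pos: [0.5605, -0.07, 0.1311]
ee_rot: [3.138, -0.001, 0.216]
ft_force: [1.8, -9.5, 0.5]
gripper_width: 0.0171
now [ 0.5605 -0.07    0.1311] yaw 12.4 w 0.0171 F [ 1.84 -9.46  0.48] t 29.95
turn first 0.000; then x -0.014 y 0.002 z 0.402 units
```

View pics/c4.png

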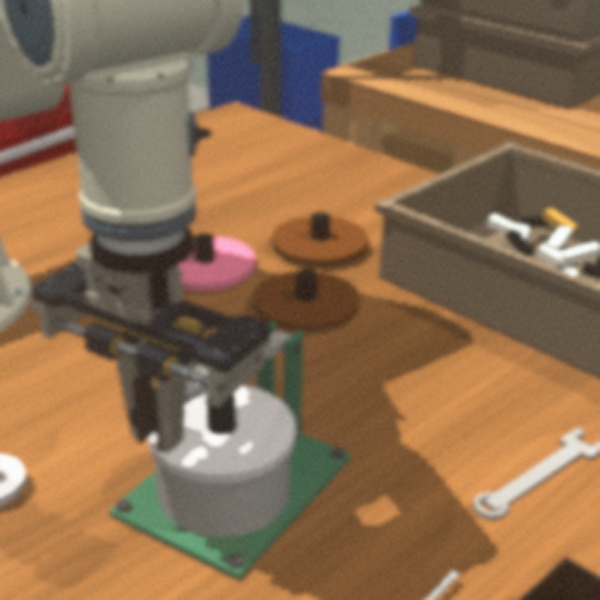

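```bash
python3 -m inch '[-1,0,0.012,0.15,0, -1,0,0,0.12,0, -1,0,0,0,0]'; python3 -m inch '[-1,0,0,0.06,0, -1,0,0,0,0]'; python3 -m inch '[-1,0,0,0.04,0, -1,0,0,0,0]';python3 -m inch '[-1,0,0,0.03,0, -1,0,0,0,0]'
```

```text
time_s: 30.38
tcp_pos: [0.5607, -0.0707, 0.1178]
ee_rot: [3.138, -0.001, 0.217]
ft_force: [2.2, -12.1, 0.4]
gripper_width: 0.0174
time_s: 30.62
tcp_pos: [0.5607, -0.0708, 0.1151]
ee_rot: [3.138, -0.001, 0.217]
ft_force: [1.1, -11.9, 0.3]
gripper_width: 0.0173
time_s: 30.88
tcp_pos: [0.5607, -0.0708, 0.1131]
ee_rot: [3.138, -0.001, 0.217]
ft_force: [2.4, -12.2, -0.2]
gripper_width: 0.0173
time_s: 31.12
tcp_pos: [0.5607, -0.0708, 0.1116]
ee_rot: [3.138, -0.001, 0.217]
ft_force: [1.8, -12.4, -0.4]
gripper_width: 0.0177
```

```bash
python3 -m inch '[-1,0,0.02,0.02,0, -1,0,0,0,0]'; python3 -m inch '[-1,0,0.01,0.02,0, -1,0,0,0,0]';python3 -m inch '[-1,0,0,0.015,0, -1,0,0,0,0]'
```

```text
time_s: 31.38
tcp_pos: [0.5606, -0.0709, 0.1105]
ee_rot: [3.139, -0.001, 0.216]
ft_force: [2.1, -6.8, -0.9]
gripper_width: 0.0175
time_s: 31.62
tcp_pos: [0.5607, -0.0709, 0.1095]
ee_rot: [3.14, -0.001, 0.216]
ft_force: [1.8, -5.8, -1.0]
gripper_width: 0.0173
time_s: 31.88
tcp_pos: [0.5607, -0.071, 0.1088]
ee_rot: [3.14, -0.001, 0.216]
ft_force: [2.1, -6.0, -0.8]
gripper_width: 0.0177
```

```bash
python3 -m inch '[-1,0,0,0.02,0, -1,0,0,0,0]'; python3 -m inch '[-1,0,0,0.02,0, -1,0,0,0,0]';python3 -m inch '[-1,0,0,0.02,0, -1,0,0,0,0]'; python3 -c "
from h import *
f,W,c,R,t=cam('top'); save('c5.png',f[110:260,200:380],4)"
```

```text
time_s: 32.12
tcp_pos: [0.5607, -0.071, 0.1078]
ee_rot: [3.14, -0.001, 0.216]
ft_force: [1.8, -6.6, -0.6]
gripper_width: 0.0175
time_s: 32.38
tcp_pos: [0.5607, -0.071, 0.1068]
ee_rot: [3.14, -0.001, 0.216]
ft_force: [1.3, -7.0, -0.1]
gripper_width: 0.0177
time_s: 32.62
tcp_pos: [0.5607, -0.071, 0.1058]
ee_rot: [3.14, -0.001, 0.216]
ft_force: [2.4, -6.6, -1.4]
gripper_width: 0.0178
```

View pics/c5.png

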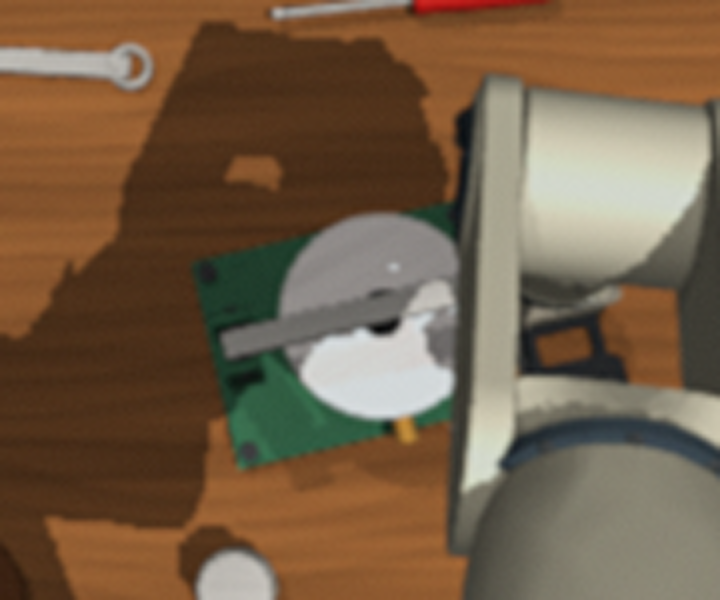

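The bar lies over the lid, with the knob visible beneath at (382,318). I'll measure its slope.

```bash
python3 -c "
from h import *
for n in('top','scene'):
  f,W,*_=cam(n)
  P=W.reshape(-1,3);p=P-np.array([*POT,0]);a=p[:,:2]@FX;b=p[:,:2]@FYv
  for b0 in(.08,.06,.04,.02,0,-.02,-.04,-.06):
    g=(abs(b-b0)<.008)&(abs(a)<.007)&(P[:,2]>.112)&(P[:,2]<.17)
    if g.sum()>3: print(n,b0,g.sum(),np.median(P[g][:,2]).round(4),P[g][:,2].max().round(4))
"
```

```text
top 0.08 32 0.1362 0.1405
top 0.06 34 0.1364 0.1428
top 0.04 34 0.1378 0.1432
top 0.02 34 0.1396 0.1441
top 0 35 0.139 0.1429
top -0.02 34 0.142 0.1448
top -0.04 32 0.1415 0.1461
scene 0.08 22 0.1354 0.1362
scene -0.04 7 0.1407 0.1424
```

```bash
python3 -m inch '[-1,0,0,0.06,0, -1,0,0,0,0]'; python3 -m inch '[-1,0,0,0.04,0, -1,0,0,0,0]';python3 -m inch '[-1,0,0,0.03,0, -1,0,0,0,0]'; python3 -m inch '[-1,0,0,0.02,0, -1,0,0,0,0]'; python3 -c "
from h import *
for n in('top',):
  f,W,*_=cam(n)
  P=W.reshape(-1,3);p=P-np.array([*POT,0]);a=p[:,:2]@FX;b=p[:,:2]@FYv
  g=(b>-.04)&(b<.085)&(abs(a)<.007)&(P[:,2]>.125)&(P[:,2]<.17)
  print(np.polyfit(b[g],P[g][:,2],1))
"
```

```text
time_s: 33.02
tcp_pos: [0.5607, -0.071, 0.1027]
ee_rot: [3.14, -0.001, 0.216]
ft_force: [0.8, -6.1, -1.0]
gripper_width: 0.0173
time_s: 33.28
tcp_pos: [0.5607, -0.0711, 0.1007]
ee_rot: [3.14, -0.001, 0.216]
ft_force: [1.3, -5.8, -1.5]
gripper_width: 0.0175
time_s: 33.52
tcp_pos: [0.5607, -0.071, 0.0992]
ee_rot: [3.14, -0.001, 0.216]
ft_force: [2.2, -6.1, -0.1]
gripper_width: 0.0177
time_s: 33.78
tcp_pos: [0.5607, -0.071, 0.0983]
ee_rot: [3.14, -0.001, 0.216]
ft_force: [1.9, -6.6, -1.1]
gripper_width: 0.0175
[-0.01173812  0.13592078]
```

Slope is now 0.012 rad, nearly level. A little more, watching for contact.

```bash
python3 -m inch '[-1,0,0,0.02,0, -1,0,0,0,0]'; python3 -m inch '[-1,0,0,0.02,0, -1,0,0,0,0]';python3 -m inch '[-1,0,0,0.015,0, -1,0,0,0,0]'
```

```text
time_s: 34.08
tcp_pos: [0.5607, -0.071, 0.0973]
ee_rot: [3.14, -0.001, 0.216]
ft_force: [0.9, -6.5, -1.8]
gripper_width: 0.0174
time_s: 34.33
tcp_pos: [0.5607, -0.0709, 0.097]
ee_rot: [3.14, -0.001, 0.216]
ft_force: [-1.1, -4.8, 6.2]
gripper_width: 0.0176
time_s: 34.58
tcp_pos: [0.5607, -0.0709, 0.0967]
ee_rot: [3.14, -0.001, 0.216]
ft_force: [-3.1, -4.5, 12.1]
gripper_width: 0.018
```

The foot is now on the knob (Fz rising to 12 N). I'll ease off, open and rise straight up.

```bash
python3 -m inch '[-1,0,0,-0.01,0, -0.4,0,0,0,0, 0,0,0,0,0, 0.3,0,0,0,0, 0.3,0,0,0,0, 0.3,0,0,0,0]'; python3 -m inch '[0.3,0,0,-0.3,0, 0.3,0,0,-0.5,0, 0.3,0,0,-0.8,0, 0.3,0,0,-0.8,0, 0.3,0,0,-0.8,0, 0.3,0,0,-0.4,0, 0.3,0,0.7,0,0, 0.3,0,0.8,0,0, 0.3,0,0.8,0,0, 0.3,0,0.5,0,0]'; python3 -m inch '[0.3,0,0.8,0,0, 0.3,0,0.8,0,0, 0.3,0,0,0,0, 0.3,0,0,0,0]'; python3 -c "
from h import *
for n in('top','scene'):
  f,W,*_=cam(n); save('d_%s.png'%n,f,1.4)
  P=W.reshape(-1,3);p=P-np.array([*POT,0]);a=p[:,:2]@FX;b=p[:,:2]@FYv
  g=(b>-.11)&(b<.085)&(abs(a)<.007)&(P[:,2]>.125)&(P[:,2]<.17)
  print(n,np.polyfit(b[g],P[g][:,2],1))
  r=np.hypot(*(P[:,:2]-POT).T);Q=P[(abs(P[:,2]-.088)<.006)&(r<.08)]
  print('lid',cv2.minEnclosingCircle(Q[:,:2].astype(np.float32)),np.linalg.lstsq(np.c_[Q[:,:2]-POT,np.ones(len(Q))],Q[:,2],rcond=None)[0])
print(bot.state()['tcp_pos'],bot.state()['time_s'])
f,*_=cam('scene');save('d2.png',f[180:300,210:350],5)
"
```

```text
time_s: 35.33
tcp_pos: [0.5601, -0.0701, 0.0961]
ee_rot: [-3.141, 0.0, 0.216]
ft_force: [1.4, 0.1, -0.5]
gripper_width: 0.0598
time_s: 36.58
tcp_pos: [0.5903, -0.2085, 0.2772]
ee_rot: [3.141, -0.001, 0.215]
ft_force: [-0.3, -0.1, 0.6]
gripper_width: 0.0598
time_s: 37.08
tcp_pos: [0.607, -0.2843, 0.2763]
ee_rot: [-3.141, 0.0, 0.215]
ft_force: [0.1, 0.7, -0.2]
gripper_width: 0.0598
top [-0.00735859  0.13567117]
lid ((0.5406555533409119, 0.01762690581381321), 0.06805098801851273) [-0.00187123  0.00085302  0.08729287]
scene [-0.01220983  0.13503411]
lid ((0.5413007736206055, 0.01871064119040966), 0.07003643363714218) [-0.00449055  0.00205873  0.08676695]
[ 0.60712433 -0.28389128  0.2765011 ] 37.175
```

View pics/d_scene.png

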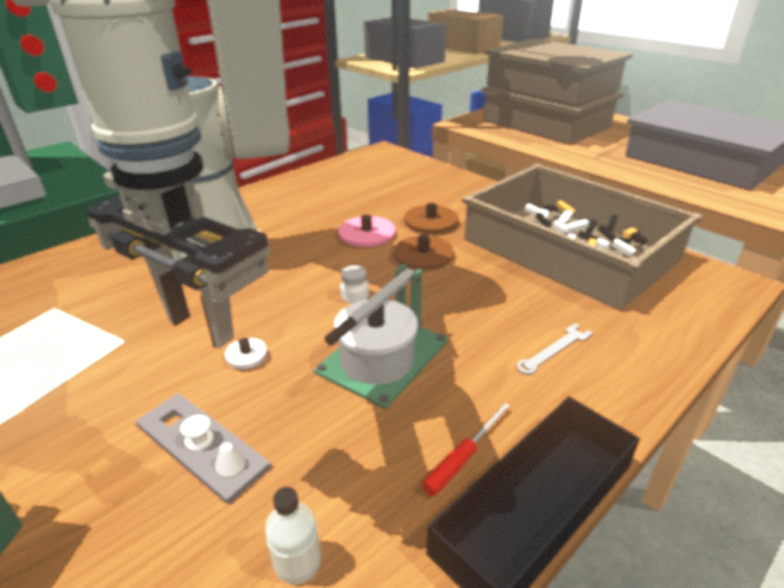

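View pics/d_top.png

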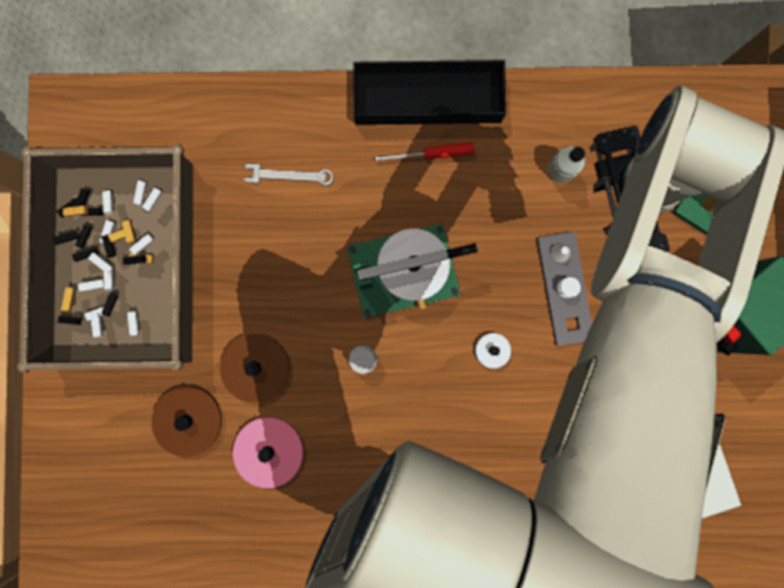

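View pics/d2.png

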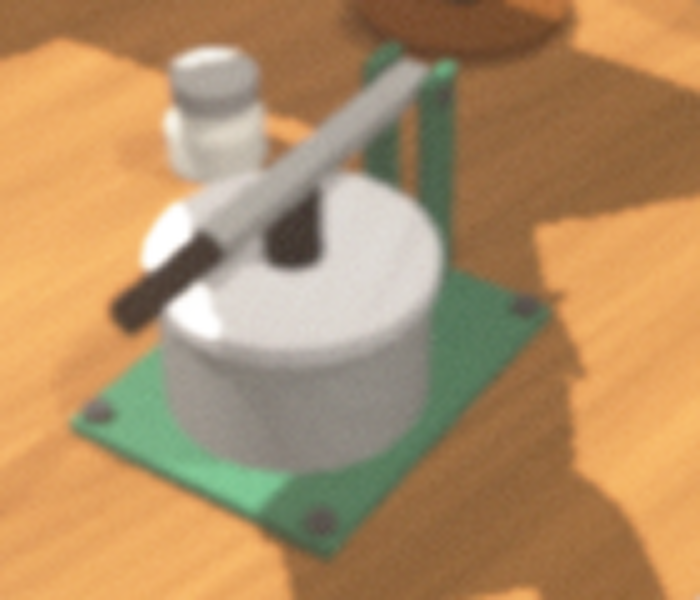

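The clamp's foot rests on the knob, the bar is level within about 0.01 rad, the lid is flat and centred, the bystanders have not moved and the robot is clear. Handing in.

```bash
python3 -c "
from bench import bot
print(bot.finish_job())"
```

```text
the job is handed in; nothing more can be done
None
```

The job is done and handed in at about 37 s of the 72 s allowed; the system gave no verdict.

**What I did**
- **Ball:** I set the white ball on the pot floor. I touched down at about 10 N before opening the gripper, and a picture then showed it near the middle of the floor.
- **Lid:** I carried the large lid round the clamp and seated it at the height I had computed.
- **Clamp:** I swung the bar down in the gripper until its foot met the knob, then released it and backed the arm away.

**Last checks**
- **Lid:** it is centred on the pot within about 1 mm. Its tilt is below 0.005 in slope, and its top reads 87 mm against 88 mm expected.
- **Clamp:** the bar is level within about 0.01 rad and stayed there after release.
- **Other things:** the bench and tray looked unchanged in both views, and the robot was touching nothing.

**What disagreed**
- **Clamp contact:** the grip point slipped along the handle, so contact came with the gripper about 14 mm lower than computed. The bar's slope from the depth pictures confirmed it was seated.
- **Clamp slope:** the two cameras differed slightly on the bar, 0.007 against 0.012 rad.
- **Side force:** the wrist read up to about 12 N sideways during the swing, far below the limit.

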